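Lay the standing display carton down and push it home in its lane

TASK

One display carton has been left standing on end at the front of its lane in the three-lane shelf tray. Push it over away from you so that it lies flat in that lane with its window facing up, then push it along the lane until its far end is right up against the tray's back stop. Do it all by pushing, do not pick the carton up, and leave the other two cartons, the grease tube and the tub where they are.

Things in the scene. Friction and masses are not known exactly. Their poses are not given: they have to be found in the camera images.
- carton: Display carton standing on end in one of the three lanes, about square to it: 45 mm thick (its x), 64 wide (its y), 130 tall (its z), 0.2 to 0.45 kg, flat faces. A window with a flush red lamp is in its broad -x face, towards the robot. Origin: centre of its underside, a white 45 x 64 mm end. Pushed near the top of the window face it tips over its far lower edge; pushed low it slides.
- carton_head (a point): Centre of the carton's top end (origin + 130 mm along its z): its far end once it lies in the lane. Then its own z points to the back stop, its own x down, the white end faces the robot's side, and it is 45 mm high.
- carton_foot (a point): Middle of the carton's far lower edge (its origin + 22.5 mm along its x): the edge it tips over; it stays down on the tray floor all through.
- tray: Grey shelf tray fixed to the counter, 300 mm long (its x, pointing away from the robot) and 316 wide (its y), turned up to 0.25 rad. Origin: centre of its underside, on the counter. Floor 4 mm thick. Three lanes run along x, centred at y = -104, 0 and +104 mm, each 100 mm wide between dividers 4 mm thick and 12 mm high above the floor. Open in front; a back stop crosses all lanes.
- tray_stop (a point): Point on the inner face of the back stop, on the middle lane's centre line, 20 mm above the tray floor (tray x = +145 mm, y = 0). The stop is an upright wall across all lanes, 50 mm high above the floor.
- stock_a: A like carton already lying window up in another lane, to be left alone: 130 mm along the lane, 64 wide, 45 high; along tray +x its near end is 75 mm and its far end 205 mm from its origin, which is level with its underside; its far end is within 25 mm of the back stop.
- stock_b: The third carton, lying in the remaining lane, same as stock_a; to be left alone.
- tube: Grease cartridge standing upright on the counter to the right (-y) of the tray, 52 mm diameter, 222 mm tall; origin: centre of its underside. To be left alone.
- tub: Squat round tub with a lid standing on the counter to the left (+y) of the tray, about 76 mm diameter, 75 mm tall; origin: centre of its underside. To be left alone.
Mind the look-alikes: they are no part of the job. What is shaped like the carton but blue, pink or purple is not meant.

How it is judged:
By the outcome, as a careful person would: the job done as asked, in the order asked, and still so for the second after the job is handed in, with the robot touching nothing.
It also fails if it takes over 45 s, if anything falls off the work surface, if the arm or the gripper's body presses on something with over 40 N, if the wrist force passes 120 N, or if a joint passes its speed limit or range.

ROBOT

A 6-joint arm with a two-finger parallel gripper is mounted at the origin on the work surface. World frame = base frame: x ahead of the robot, y to its left, z up, the work surface at z = 0. Lengths are in m, angles in degrees, forces in N, time in s.
With the tool pointing down it reaches from about 0.375 to 0.9 m from the base axis. Payload 3.1 kg.
Tool frame: the origin (TCP) lies between the finger pads; the fingertips stand 11 mm ahead of it and the grasp point (between the pads) lies 8 mm behind it; z points along the fingers, y is the line along which they close (so a half turn about z gives the same grasp; the last joint's range is limited). The gripper opens to 87 mm and grips with 3 to 60 N. Pads are 19 mm wide; open, the fingers measure 117 mm over their backs; the gripper's body (75 mm by 190 mm) begins 51 mm behind the grasp point.
Start: joints at [-78.467, 30.224, 82.088, -0, 67.689, -10.227], TCP at [0.232, -0.58, 0.234] pointing down, gripper open.
Joint ranges: [-176.69, 176.69], [-43.24, 126.21], [12.49, 139.97], [-82, 262], [0, 151.66], [-163.58, 163.58]. Speed limits (degrees/s): [159.86, 159.86, 180, 180, 180, 180].

INTERFACE

Orientations are given as a 3x3 rotation matrix whose columns are the frame's x, y, z axes.
In Python, from rig import bot gives the robot as it stands.
- The arm moves only by the tool apply_moves, never from a script. Its argument "steps" is a list that holds one entry, the list of rows, each a list of 7 numbers: the shift along the tool's x, y, z in cm, then the turn, a rotation vector about the tool's x, y, z in degrees, then the gripper command: -1 is shut, 1 is fully open, values between are in proportion. In form: [[[dx, dy, dz, rx, ry, rz, jaw], ...]]. A call has 1 to 20 rows; each row is the pose to reach, as a shift and turn from the pose commanded when the call began, along the tool's axes at that moment; what a row does not reach only later rows make up. A row lasts 1/8 s, in which the tool goes at most 62.5 mm and 10.7 degrees, less where a joint would pass 70% of its speed; a pose out of reach is approached as far as the arm can. A call with a gripper value outside its range is refused whole. The fingers move at their own pace and stop on an object; the grip force is fixed at half the most. Time passes only in rows, so rows that repeat a pose let the fingers close. It gives the time, the measured TCP pose, the force, the opening and the grip force at its end, in the units of the state.
- bot.read_state(): the state, without advancing time (a new reading comes with each control period).
- bot.capture(name): name is "scene" or "top"; returns the picture (384x512x3 uint8, blue, green, red); there is no depth.
- bot.camera_model(name): a dict with "intrinsics" (3x3 intrinsics, pixels), "R" (3x3) and "t" (3): a world point X has camera coordinates R X + t. Camera axes: x right, y down, z forward; pixel columns grow to the right and rows downward; lengths in m; the calibration is good to about 2 mm. A picture is of the moment at which its call begins. camera_model takes no time and is no camera call.
- bot.hand_in(): hands the job in; it is judged then, once.
The state is a dict: "time_s": time; "joint_positions": joint angles; "qvel": joint speeds; "tau": joint torques, N m; "position": TCP position; "tcp_rot": TCP orientation; "force": force on the tool from outside, world axes, zero at the start; "moment": the same for the moment, N m; "opening": opening from 0.0 (shut) to 1.0 (fully open); "grasp_force": force on a finger pad.
Only numpy, scipy, OpenCV 4.12 (cv2) and the standard library are available. Lean on these libraries where they do the work, as an engineer would, in place of code of your own. Each camera call takes 0.05 s, during which the arm holds its last target. There are 200 camera calls.

## Working session

There is one attempt and no reset: what is moved stays moved. The work goes in short steps, Python scripts to look and compute and a tool call to move; the robot and the scene stay as the last step left them, time stands still between calls to the robot, and variables do not carry over. Pictures are saved under pics/ and viewed, at most 10 in all, crops included, and the job is handed in when it is done.

Besides the shell and the picture viewer there is one more tool, called after "Emit:" as a command line: name --argument value ..., lists and objects as JSON in quotes. apply_moves: Moves the arm, as the interface text tells. Its arguments: {"type":"object","properties":{"steps":{"type":"array","items":{"type":"array","items":{"type":"array","items":{"type":"number"}}}}},"required":["steps"]}

```bash
mkdir -p pics; python3 - <<'E'
from rig import bot
import cv2,numpy as np
for n in("scene","top"):
    cv2.imwrite(f"pics/{n}0.png",cv2.resize(bot.capture(n),(800,600),interpolation=cv2.INTER_CUBIC))
    m=bot.camera_model(n);print(n,np.round(m["intrinsics"],1).tolist(),np.round(m["R"],3).tolist(),np.round(m["t"],3).tolist())
s=bot.read_state();print(s["time_s"],s["position"],np.round(s["tcp_rot"],3).tolist())
E
```

```text
scene [[395.2, 0.0, 256.7], [0.0, 395.2, 203.1], [0.0, 0.0, 1.0]] [[0.89, 0.456, -0.011], [0.375, -0.746, -0.55], [-0.259, 0.486, -0.835]] [-0.458, -0.076, 1.31]
top [[487.5, 0.0, 256.5], [0.0, 487.5, 188.3], [0.0, 0.0, 1.0]] [[-0.011, -1.0, 0.008], [-0.993, 0.01, -0.117], [0.117, -0.009, -0.993]] [0.041, 0.486, 1.484]
0.1 [ 0.2316309  -0.57981834  0.2326496 ] [[0.929, 0.371, -0.0], [0.371, -0.929, 0.002], [0.0, -0.002, -1.0]]
```

View pics/scene0.png

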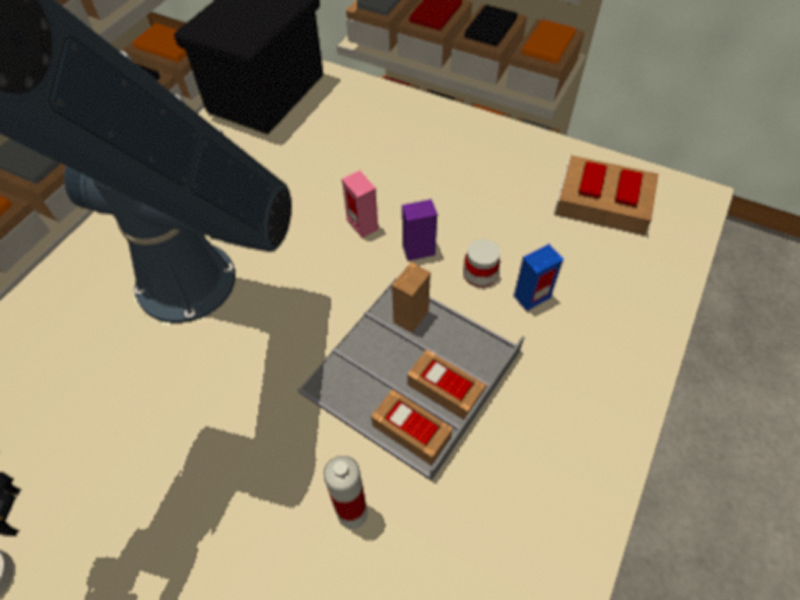

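View pics/top0.png

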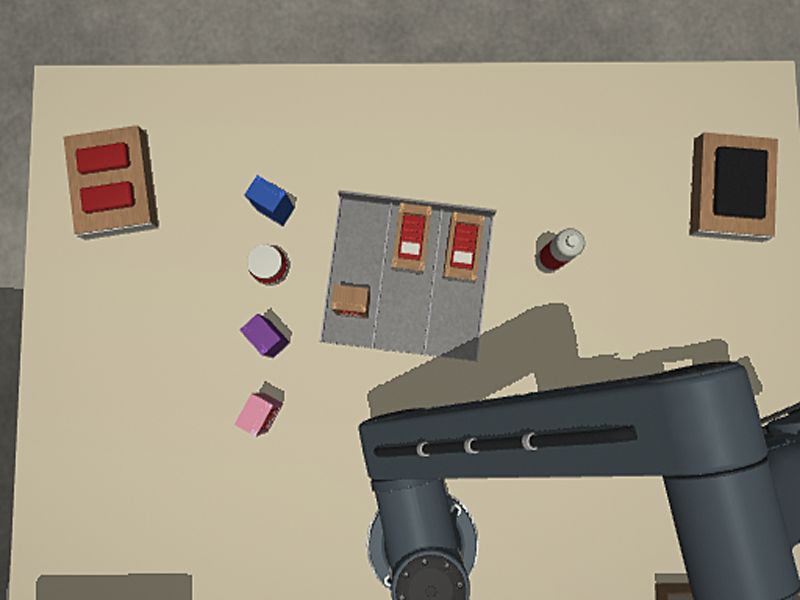

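The carton stands in the left lane: its top end is at about (351,298) in the top view. The stock cartons are in the middle and right lanes, and the tray corners are near (340,192), (495,211), (478,360) and (321,342). I'll enlarge that area.

```bash
python3 - <<'E'
from rig import bot
import cv2
a=bot.capture("top")[115:240,195:335]
cv2.imwrite("pics/topc.png",cv2.resize(a,None,fx=4.8,fy=4.8,interpolation=cv2.INTER_CUBIC))
E
```

```text
(no output)
```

View pics/topc.png

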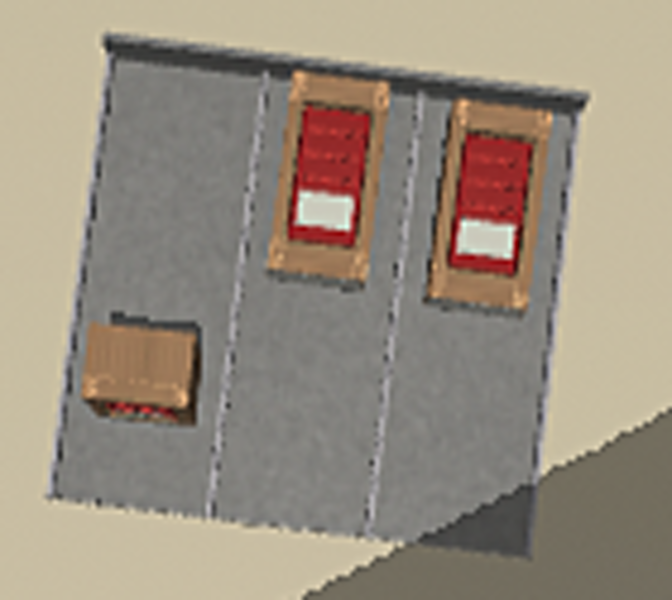

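The crop shows the tray's front corners at (48,497) and (531,555), and the divider front ends at (210,517) and (370,537). The stop's outer top corners are at (105,36) and (588,95). The carton's top end has corners at about (90,323), (199,326), (191,402) and (84,397), and its foot is near (100,414)-(195,424).

```bash
cat > h.py <<'E'
from rig import bot
import numpy as np
def back(n,uv,z):
    m=bot.camera_model(n);R=np.array(m["R"]);t=np.array(m["t"])
    d=R.T@np.linalg.inv(m["intrinsics"])@np.r_[uv,1.];c=-R.T@t
    return c+d*(z-c[2])/d[2]
def crop(p,z): return back("top",np.array(p)/4.8+[195-.4,115-.4],z)
E
python3 - <<'E'
from h import *
P=lambda n,p,z:print(n,np.round(crop(p,z),4))
P("FL",(48,497),.004);P("FR",(531,555),.004);P("div1f",(211,516),.016);P("div2f",(370,537),.016)
P("BL",(105,36),.054);P("BR",(588,95),.054)
for p in((90,323),(199,326),(191,402),(84,397)):P("top",p,.134)
for p in((103,416),(195,424)):P("bot",p,.004)
for n,p in(("tub",(266,262)),("purp",(258,326)),("tube",(570,241))):print(n,back("top",np.array(p)*.64,.22 if n=="tube" else .075 if n=="tub" else .13).round(3))
a=[crop(p,z)[:2] for p,z in(((48,497),.004),((531,555),.004),((588,95),.054),((105,36),.054))]
c=np.mean(a,0);ex=(a[2]+a[3]-a[0]-a[1]);ey=a[0]+a[3]-a[1]-a[2]
print(c,np.degrees(np.arctan2(ex[1],ex[0])),np.degrees(np.arctan2(-ey[0],ey[1])),np.linalg.norm(ex)/2,np.linalg.norm(ey)/2)
E
```

```text
FL [0.397  0.1996 0.004 ]
FR [ 0.356  -0.1146  0.004 ]
div1f [0.3829 0.0931 0.016 ]
div2f [ 0.3683 -0.0095  0.016 ]
BL [0.6912 0.1585 0.054 ]
BR [ 0.6495 -0.1526  0.054 ]
top [0.4939 0.1618 0.134 ]
top [0.4914 0.0963 0.134 ]
top [0.4455 0.1013 0.134 ]
top [0.4492 0.1654 0.134 ]
bot [0.4496 0.1637 0.004 ]
bot [0.4437 0.1036 0.004 ]
tub [0.546 0.296 0.075]
purp [0.418 0.301 0.13 ]
tube [ 0.555 -0.259  0.22 ]
[0.52341099 0.02272591] -7.6684765154277414 -7.5259866200215475 0.29652072164540727 0.315308915012806
```

Emit:
apply_moves --steps '[[[3.5,-3.0,-1.0,0,0,0,-0.6],[7,-6.1,-2,0,0,0,-0.6],[10.5,-9.2,-3,0,0,0,-0.6],[14,-12.2,-4,0,0,0,-0.6],[17.5,-15.3,-5,0,0,0,-0.6],[21,-18.3,-6,0,0,0,-0.6],[24.5,-21.4,-6.7,0,0,0,-0.6],[27.9,-24.4,-6.7,0,0,0,-0.6],[29.5,-28.4,-6.7,0,0,3.3,-0.6],[31.1,-32.4,-6.7,0,0,6.5,-0.6],[32.8,-36.4,-6.7,0,0,9.8,-0.6],[34.4,-40.4,-6.7,0,0,13,-0.6],[36,-44.4,-6.7,0,0,16.3,-0.6],[37.6,-48.4,-6.7,0,0,19.6,-0.6],[39.2,-52.4,-6.7,0,0,23,-0.6],[41,-56.4,-6.7,0,0,26,-0.6],[43.6,-60.4,-6.7,0,0,29.4,-0.6],[43.6,-60.4,-6.7,0,0,29.4,-0.6],[43.6,-60.4,-6.7,0,0,29.4,-0.6],[43.6,-60.4,-6.7,0,0,29.4,-0.6]]]'

```text
time_s: 2.65
position: [0.4125, 0.1412, 0.3004]
tcp_rot: [[0.991, -0.134, -0.001], [-0.134, -0.991, -0.0], [-0.001, 0.0, -1.0]]
force: [0.3, 0.9, 0.3]
opening: 0.198
grasp_force: 0.0
```

```bash
python3 - <<'E'
from h import *
s=bot.read_state();p=s["position"];print(s["time_s"],p,s["tcp_rot"].round(3).tolist(),s["opening"],s["force"].round(1))
e=np.array([.9912,-.1323]);n=np.array([.1323,.9912]);d=p[:2]-[.5234,.0227];print("tray",d@e,d@n)
E
```

```text
2.65 [0.4125368  0.14116834 0.30042677] [[0.991, -0.134, -0.001], [-0.134, -0.991, -0.0], [-0.001, 0.0, -1.0]] 0.1981304737365372 [0.3 0.9 0.3]
tray -0.12556096342197232 0.10275862137587334
```

Emit:
apply_moves --steps '[[[0,0.2,4,0,0,0,-0.6],[0,0.2,8,0,0,0,-0.6],[0,0.2,12,0,0,0,-0.6],[0,0.2,15.5,0,0,0,-0.6],[0,0.2,17.7,0,0,0,-0.6],[0.5,0.2,17.7,0,0,0,-0.6],[1.0,0.2,17.7,0,0,0,-0.6],[1.5,0.2,17.7,0,0,0,-0.6],[2.0,0.2,17.7,0,0,0,-0.6],[2.4,0.2,17.7,0,0,0,-0.6],[2.8,0.2,17.7,0,0,0,-0.6],[3.2,0.2,17.7,0,0,0,-0.6],[3.6,0.2,17.7,0,0,0,-0.6],[4.0,0.2,17.7,0,0,0,-0.6],[4.3,0.2,17.7,0,0,0,-0.6]]]'

```text
time_s: 4.53
position: [0.4555, 0.1344, 0.1235]
tcp_rot: [[0.991, -0.133, 0.0], [-0.133, -0.991, 0.0], [0.0, -0.0, -1.0]]
force: [0.3, 1.1, 0.5]
opening: 0.198
grasp_force: 0.1
```

```bash
python3 - <<'E'
from h import *
import cv2
a=bot.capture("scene")[140:320,180:360]
cv2.imwrite("pics/s1.png",cv2.resize(a,None,fx=3.3,fy=3.3,interpolation=cv2.INTER_CUBIC))
E
```

```text
(no output)
```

View pics/s1.png

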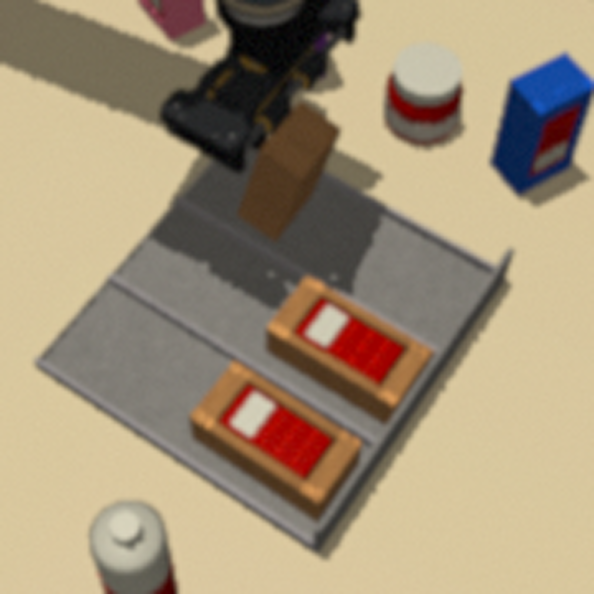

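The carton, with its top at about (312,130), is leaning over its far foot at (258,230), so it is tipping and not sliding. I'll keep pushing.

Emit:
apply_moves --steps '[[[0.3,0,0,0,0,0,-0.6],[0.6,0,0,0,0,0,-0.6],[0.9,0,0,0,0,0,-0.6],[1.2,0,0,0,0,0,-0.6],[1.5,0,0,0,0,0,-0.6],[1.8,0,0,0,0,0,-0.6],[2.1,0,0,0,0,0,-0.6],[2.4,0,0,0,0,0,-0.6],[2.7,0,0,0,0,0,-0.6],[3.0,0,0,0,0,0,-0.6],[3.3,0,0,0,0,0,-0.6],[3.6,0,0,0,0,0,-0.6],[3.6,0,0,0,0,0,-0.6],[3.6,0,0,0,0,0,-0.6],[3.6,0,0,0,0,0,-0.6],[3.6,0,0,0,0,0,-0.6]]]'

```text
time_s: 6.58
position: [0.4906, 0.1297, 0.1235]
tcp_rot: [[0.991, -0.133, -0.0], [-0.133, -0.991, -0.0], [-0.0, 0.0, -1.0]]
force: [-0.4, -0.5, 1.1]
opening: 0.201
grasp_force: 0.0
```

```bash
python3 - <<'E'
from h import *
import cv2
a=bot.capture("scene")[140:320,180:360]
cv2.imwrite("pics/s2.png",cv2.resize(a,None,fx=3.3,fy=3.3,interpolation=cv2.INTER_CUBIC))
E
```

```text
(no output)
```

View pics/s2.png

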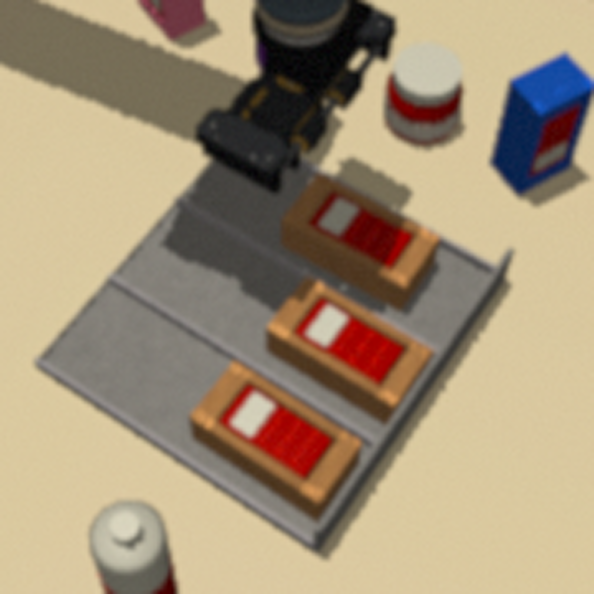

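The carton now lies window up. Its top-face corners are at about (325,178), (284,218), (392,284) and (437,238), with a gap left to the stop. I'll retract and locate it.

```bash
python3 - <<'E'
from h import *
e=np.array([.9912,-.1323]);n=np.array([.1323,.9912])
for p in((325,178),(284,218),(392,284),(437,238)):
    w=back("scene",np.array(p)/3.3+[180-.35,140-.35],.049);d=w[:2]-[.5234,.0227];print(w.round(3),"tray",(d@e).round(4),(d@n).round(4))
d=bot.read_state()["position"][:2]-[.5234,.0227];print("tcp",d@e,d@n)
E
```

```text
[0.508 0.158 0.049] tray -0.0328 0.1318
[0.494 0.101 0.049] tray -0.0395 0.0735
[0.61  0.081 0.049] tray 0.078 0.0696
[0.627 0.144 0.049] tray 0.0865 0.1335
tcp -0.04657493105608148 0.10172783608328234
```

Emit:
apply_moves --steps '[[[-2,0,0,0,0,0,-0.6],[-5,0,0,0,0,0,-0.6],[-8,0,0,0,0,0,-0.6],[-8.5,0,0,0,0,0,-0.6],[-8.5,0,0,0,0,0,-0.6]]]'

```text
time_s: 7.25
position: [0.4078, 0.1411, 0.1238]
tcp_rot: [[0.991, -0.133, 0.002], [-0.133, -0.991, 0.0], [0.002, -0.0, -1.0]]
force: [0.8, 0.2, 0.6]
opening: 0.197
grasp_force: 0.0
```

```bash
python3 - <<'E'
from rig import bot
import cv2
a=bot.capture("top")[115:240,195:335]
cv2.imwrite("pics/topc2.png",cv2.resize(a,None,fx=4.8,fy=4.8,interpolation=cv2.INTER_CUBIC))
E
```

```text
(no output)
```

View pics/topc2.png

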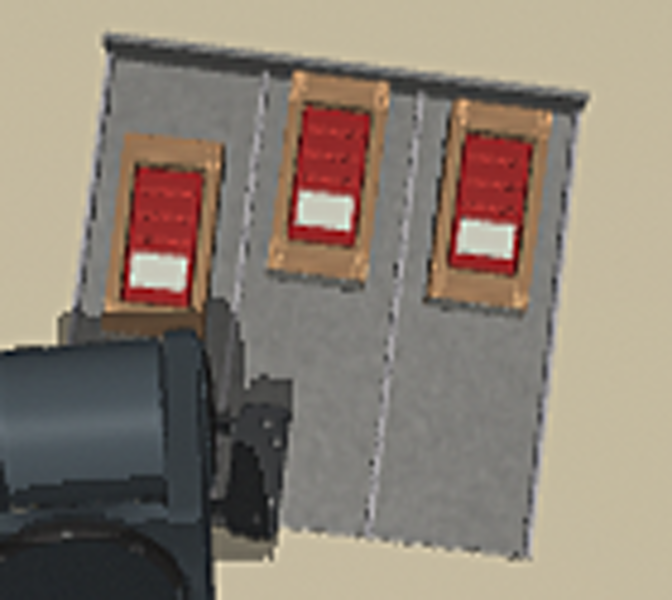

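The far corners are at (127,133) and (222,143), so the carton is nearly square to the lane, about 60 mm short of the stop. Next I'll descend and push low on the white end.

Emit:
apply_moves --steps '[[[0,0,3,0,0,0,-0.6],[0,0,6,0,0,0,-0.6],[0,0,9,0,0,0,-0.6],[0,0,9.6,0,0,0,-0.6],[2,0,9.6,0,0,0,-0.6],[4,0,9.6,0,0,0,-0.6],[5.5,0,9.6,0,0,0,-0.6],[6.3,0,9.6,0,0,0,-0.6],[7,0,9.6,0,0,0,-0.6],[7.6,0,9.6,0,0,0,-0.6],[8.2,0,9.6,0,0,0,-0.6],[8.8,0,9.6,0,0,0,-0.6],[9.4,0,9.6,0,0,0,-0.6],[10,0,9.6,0,0,0,-0.6],[10.6,0,9.6,0,0,0,-0.6],[11.2,0,9.6,0,0,0,-0.6],[11.8,0,9.6,0,0,0,-0.6],[12.2,0,9.6,0,0,0,-0.6],[12.5,0,9.6,0,0,0,-0.6],[12.5,0,9.6,0,0,0,-0.6]]]'

```text
time_s: 9.8
position: [0.5309, 0.1243, 0.0276]
tcp_rot: [[0.991, -0.133, 0.001], [-0.133, -0.991, -0.0], [0.001, -0.0, -1.0]]
force: [-0.2, 0.8, 0.1]
opening: 0.194
grasp_force: 0.1
```

Emit:
apply_moves --steps '[[[0.15,0,0,0,0,0,-0.6],[0.3,0,0,0,0,0,-0.6],[0.45,0,0,0,0,0,-0.6],[0.6,0,0,0,0,0,-0.6]]]'

```text
time_s: 10.3
position: [0.5362, 0.1236, 0.0276]
tcp_rot: [[0.991, -0.133, -0.0], [-0.133, -0.991, -0.0], [-0.0, 0.0, -1.0]]
force: [-1.5, -0.3, 1.9]
opening: 0.205
grasp_force: 1.2
```

```bash
python3 - <<'E'
from rig import bot
import cv2
a=bot.capture("scene")[140:320,180:360]
cv2.imwrite("pics/s3.png",cv2.resize(a,None,fx=3.3,fy=3.3,interpolation=cv2.INTER_CUBIC))
E
```

```text
(no output)
```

View pics/s3.png

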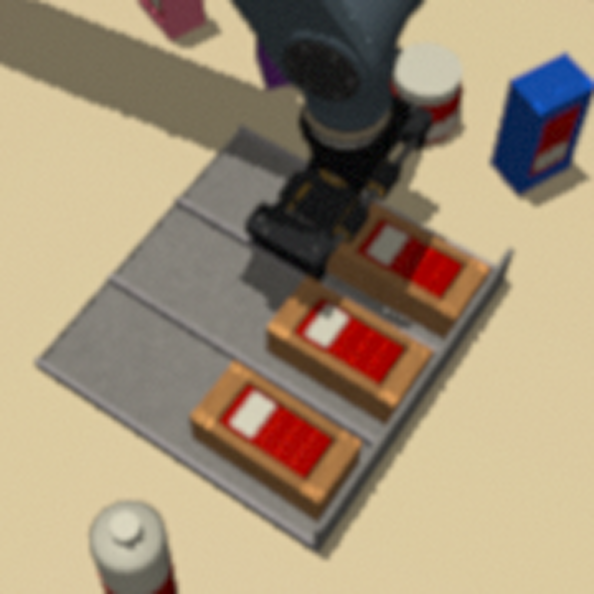

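The carton's far end, at about (488,265)-(445,330), is a few millimetres short of the stop. I'll creep on until the force rises.

Emit:
apply_moves --steps '[[[0.1,0,0,0,0,0,-0.6],[0.2,0,0,0,0,0,-0.6],[0.3,0,0,0,0,0,-0.6],[0.4,0,0,0,0,0,-0.6]]]'

```text
time_s: 10.85
position: [0.5404, 0.123, 0.0275]
tcp_rot: [[0.991, -0.133, -0.0], [-0.133, -0.991, 0.0], [-0.0, -0.0, -1.0]]
force: [-2.5, 0.9, 1.9]
opening: 0.196
grasp_force: 2.2
```

Emit:
apply_moves --steps '[[[0.1,0,0,0,0,0,-0.6],[0.2,0,0,0,0,0,-0.6],[0.2,0,0,0,0,0,-0.6]]]'

```text
time_s: 11.22
position: [0.5403, 0.123, 0.0274]
tcp_rot: [[0.991, -0.133, -0.004], [-0.133, -0.991, 0.0], [-0.004, 0.0, -1.0]]
force: [-5.2, 1.4, 4.1]
opening: 0.199
grasp_force: 2.8
```

Emit:
apply_moves --steps '[[[0.1,0,0,0,0,0,-0.6],[0.2,0,0,0,0,0,-0.6],[0.2,0,0,0,0,0,-0.6]]]'

```text
time_s: 11.6
position: [0.5403, 0.123, 0.0273]
tcp_rot: [[0.991, -0.133, -0.008], [-0.133, -0.991, 0.0], [-0.008, 0.001, -1.0]]
force: [-8.1, 2.3, 6.2]
opening: 0.199
grasp_force: 4.2
```

The carton is hard against the stop: the force is rising and the tool no longer moves. I'll back off, lift and check.

Emit:
apply_moves --steps '[[[-0.3,0,0,0,0,0,-0.6],[-0.6,0,0,0,0,0,-0.6],[-1.5,0,0,0,0,0,-0.6],[-4,0,0,0,0,0,-0.6],[-7,0,0,0,0,0,-0.6],[-10,0,0,0,0,0,-0.6],[-12,0,0,0,0,0,-0.6],[-12,0,-5,0,0,0,-0.6],[-12,0,-10,0,0,0,-0.6],[-12,0,-14,0,0,0,-0.6],[-12,0,-14,0,0,0,-0.6],[-12,0,-14,0,0,0,-0.6]]]'

```text
time_s: 13.1
position: [0.4251, 0.1384, 0.1673]
tcp_rot: [[0.991, -0.133, 0.0], [-0.133, -0.991, -0.0], [0.0, -0.0, -1.0]]
force: [0.0, -0.6, 0.4]
opening: 0.196
grasp_force: 0.0
```

```bash
python3 - <<'E'
from rig import bot
import cv2,numpy as np
a=bot.capture("scene")[160:300,230:350];b=bot.capture("top")[110:215,205:325]
f=lambda i:cv2.resize(i,(400,int(i.shape[0]*400/i.shape[1])),interpolation=cv2.INTER_CUBIC)
a,b=f(a),f(b);h=min(len(a),len(b));cv2.imwrite("pics/end.png",np.hstack([a[:h],b[:h]]))
E
```

```text
(no output)
```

View pics/end.png

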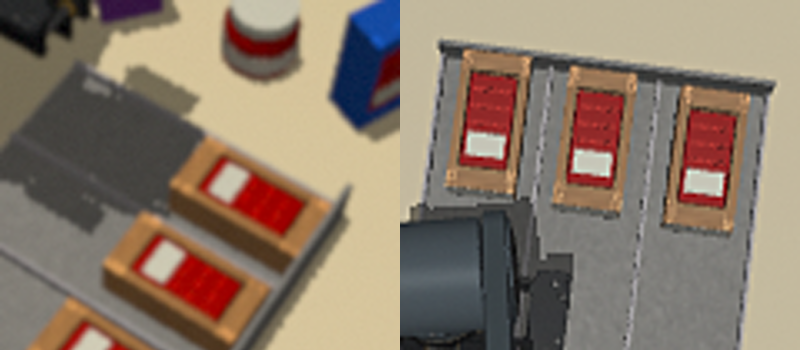

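The carton lies window up with its far edge, (465,52)-(530,58), flush and square to the stop. The tub and the other cartons haven't moved, and the gripper is clear.

```bash
python3 -c "
from rig import bot
print(bot.hand_in())"
```

```text
the job is handed in; nothing more can be done
None
```

The carton was pushed over and now lies window up in the left lane, flush against the back stop; the other two cartons and the tub look unmoved, the arm never came near the tube, and the job was handed in at about 13 s.

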